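# Store a sample in the dark chest and shut its stayed lid

### The arm

A 7-joint arm with a two-finger parallel gripper is mounted at the origin on the work surface. World frame = base frame: x ahead of the robot, y to its left, z up, the work surface at z = 0. Lengths are in m, angles in rad, forces in N, time in s.
With the tool pointing down it reaches from about 0.425 to 0.825 m from the base axis. Payload 3.6 kg.
Tool frame: the origin (TCP) lies midway between the tips of the shut fingers; the grasp point (between the pads) lies 19 mm behind it; z points along the fingers, y is the line along which they close (so a half turn about z gives the same grasp; the last joint's range is limited). The gripper opens to 93 mm and grips with 3 to 60 N. Pads are 15 mm wide; open, the fingers measure 128 mm over their backs; the gripper's body (75 mm by 188 mm) begins 65 mm behind the grasp point.
Start: joints at [1.308, 0.615, -0.013, 1.423, 0.008, 1.103, -0.04], TCP at [0.152, -0.632, 0.219] pointing down, gripper open.
Joint ranges: [-3.12, 3.12], [-0.3, 2.06], [-1.34, 1.32], [0.26, 2.42], [-1.36, 4.5], [0.01, 1.98], [-2.84, 2.84]. Speed limits (rad/s): [2.79, 2.79, 3.14, 3.14, 3.14, 3.14, 3.14].

### API

Orientations are given as a unit quaternion [x, y, z, w].
In Python, from workcell import arm, viewer gives the robot as it stands (arm), with the cameras (viewer).
- The arm moves only by the shell command python3 inch.py 'ROWS' [FORCE]. ROWS is a JSON list of rows, 1 to 20 of them, each of 7 numbers: the opening from 0.0 (shut) to 1.0 (fully open), then dx, dy, dz in m, then a rotation vector rx, ry, rz in rad; each row is the pose to reach, as a shift and turn from the pose commanded when the command began, along the tool's axes at that moment; what a row does not reach only later rows make up. A row lasts 1/12 s, in which the tool goes at most 0.0417 m and 0.125 rad, less where a joint would pass 70% of its speed; a pose out of reach is approached as far as the arm can. The fingers move at their own pace and stop on an object; FORCE is the grip in N (left out, the last holds). Time passes only in rows, so rows that do not move let the fingers close. It prints the time, the measured TCP pose, the force, the opening and the grip force at its end.
- arm.get_state(): the state, without advancing time (a new reading comes with each control period).
- viewer.camera(name): name is "scene" or "top"; returns a dict with "color" (384x512x3 uint8, blue, green, red), "mtx" (3x3 intrinsics, pixels), "T" (4x4, takes a point from camera to world coordinates). Camera axes: x right, y down, z forward; pixel columns grow to the right and rows downward; lengths in m; the calibration is good to about 2 mm. A picture is of the moment at which its call begins. There is no depth.
- arm.sign_off(): hands the job in; it is judged then, once.
The state is a dict: "t": time; "joint_positions": joint angles; "qvel": joint speeds; "joint_efforts": joint torques, N m; "eef_pos": TCP position; "eef_rot": TCP orientation; "force": force on the tool from outside, world axes, zero at the start; "torque": the same for the moment, N m; "width": opening from 0.0 (shut) to 1.0 (fully open); "grip_force": force on a finger pad.
Only numpy, scipy, OpenCV 4.12 (cv2) and the standard library are available. Lean on these libraries where they do the work, as an engineer would, in place of code of your own. Each camera call takes 0.05 s, during which the arm holds its last target. There are 200 camera calls.

### The job

Stand the amber bottle with the white cap upright on the orange pad inside the open grey chest and let it go. Then unlock the folding lid stay by pushing its red knuckle, take the lid by its orange handle and lower it gently until it is fully shut without letting it drop, and finally slide the black-knobbed bolt all the way home over the lid. Do not disturb the other bottles and things.

Things in the scene. Friction and masses are not known exactly. Their poses are not given: they have to be found in the camera images.
- sample: The sample bottle: amber, upright, 0.07-0.16 kg. Round body 40 mm diameter from 0 to 54 mm height, then a shoulder, then a WHITE cap 27 mm diameter from 63 to 84 mm. Origin: centre of its underside, z up. Stands on the table in one of three places right or left of the chest (the black-capped bottle and the jar stand in the others).
- pad: Orange round pad, 66 mm diameter, 2 mm thick, fixed on the chest floor. Origin: centre of its underside, 6 mm above the table; a bottle on it has its origin 8 mm above the table. The open lid leans over: a gripper pointing straight down would hit it, so tilt the tool 30 to 45 degrees, fingers down and away from the robot, and open them no more than 65 mm.
- chest: Grey open-topped chest fixed to the table, 190 mm deep (its x), 300 wide (its y), 98 high (front wall only 70), walls and floor 6 mm. Origin: centre of its underside; x points away from the robot to the hinge (turned up to 0.2 rad), y to the robot's left, where the folding stay is; the bolt is on its right side.
- lid_hinge (a point): Point on the lid's hinge axis, mid-width: in the chest's frame (95, 0, 98) mm. The axis is parallel to the chest's y.
- lid (a joint): Lid angle, rad: 0 = shut, 1.187 (68 deg) = open as at the start, free edge up, leaning over the chest towards the robot. 0.5 kg, 192 x 304 mm, 10 mm thick, with a 27 mm lip under its front edge. Hinge friction holds it by itself above about 0.95 rad; below about 0.8 rad it falls and slams unless held. The locked stay keeps it from closing.
- lid_handle (a point): Centre of the orange handle bar on the lid's free edge: 14 mm diameter, 100 mm free length, along the chest's y, 40 mm beyond the lid's edge. At lid angle a it lies, from the hinge, 230 cos a - 5 sin a mm towards the robot and 230 sin a + 5 cos a mm up (103 mm above the table when shut). Grip from above across the bar with 10 to 25 N; it turns between the pads.
- stay_knuckle (a joint): Bend of the folding stay at its knuckle, rad. 0 = locked: the links nearly in line, on a stop 0.09 rad past centre on the robot's side. Grows as it is broken the other way (knuckle pushed away from the robot and down); over 0.4 is broken; about 2.6 with the lid shut. Needs only a few newtons.
- knuckle (a point): Middle of the red round tab at the knuckle: 18 mm diameter, 38 long, along the chest's y, 185 mm left of the chest's middle. It moves on an 86 mm circle about a pivot at x -60, height 78 mm in the chest's frame; starts 56 mm beyond and 65 above it. Push it along the chest's +x and down, at 45 deg, some 35 mm with closed fingers, tool tilted 45 deg (lid above). The lid sinks 0.1-0.2 rad and stays.
- bolt (a joint): Slide bolt, m: 0 = withdrawn, 0.030 = fully home at its stop, its tongue over the shut lid's right edge. Moves along the chest's +y. Starts between 0 and 0.006. Friction 2 N; stays where left.
- bolt_knob (a point): Middle of the bolt's upright black round knob: 16 mm diameter, 28 tall, 118 to 146 mm above the table; this point is at 132 mm, 50 mm nearer the robot than the chest's centre and (withdrawn) 196 mm to its right. Free on its right side: can be pushed with closed fingers. Keep clear of it when carrying the bottle over.
- other: Black-capped amber bottle of the same shape, standing on the table. Leave alone. Origin: centre of its underside, z up.
- stored: Black-capped amber bottle of the same shape, already standing in the chest near its left wall, 90 to 155 mm left of the pad. Leave alone. Origin: centre of its underside, z up.
- jar: Small pale glass jar, 48 mm diameter, 60 mm tall, standing on the table. Leave alone. Origin: centre of its underside, z up.
- tumbler: Clear glass tumbler, 72 mm diameter, 100 mm tall, at the back right. Leave alone. Origin: centre of its underside, z up.
- cork: Standing cork, 26 mm diameter, 38 mm tall, near right. Leave alone. Origin: centre of its underside, z up.
- marker: Black and green marker pen lying near left, 130 mm long, 13 mm thick. Leave alone. Origin: centre of its underside, z up.
- tin: Round metal tin, 52 mm diameter, 24 mm tall, at the left. Leave alone. Origin: centre of its underside, z up.

How it is judged:
By the outcome, as a careful person would: the job done as asked, in the order asked, and still so for the second after the job is handed in, with the robot touching nothing.
It also fails if it takes over 72 s, if anything falls off the work surface, if the arm or the gripper's body presses on something with over 40 N, if the wrist force passes 120 N, or if a joint passes its speed limit or range.

## Working session

There is one attempt and no reset: what is moved stays moved. The work goes in short steps, Python scripts to look and compute and a shell command to move; the robot and the scene stay as the last step left them, time stands still between calls to the robot, and variables do not carry over. Pictures are saved under pics/ and viewed, at most 12 in all, crops included, and the job is handed in when it is done.

```bash
ls; mkdir -p pics
python3 - <<'E'
from workcell import arm, viewer
import cv2,numpy as np
for n in("scene","top"):
    c=viewer.camera(n); cv2.imwrite(f"pics/{n}0.png",c["color"]); np.savez(f"pics/{n}0.npz",**c)
    print(n,c["mtx"].round(1).tolist(),c["T"].round(3).tolist())
print({k:np.round(v,3).tolist() for k,v in arm.get_state().items()})
E
```

```text
inch.py
pics
workcell.py
scene [[434.4, 0.0, 258.1], [0.0, 434.4, 186.9], [0.0, 0.0, 1.0]] [[-0.854, 0.344, -0.391, 1.118], [0.52, 0.565, -0.64, 0.947], [0.001, -0.75, -0.661, 1.147], [0.0, 0.0, 0.0, 1.0]]
top [[382.3, 0.0, 257.8], [0.0, 382.3, 193.2], [0.0, 0.0, 1.0]] [[-0.092, -0.975, 0.203, 0.333], [-0.996, 0.089, -0.023, 0.033], [0.004, -0.205, -0.979, 1.192], [0.0, 0.0, 0.0, 1.0]]
{'t': 0.1, 'joint_positions': [1.308, 0.616, -0.013, 1.425, 0.008, 1.103, -0.04], 'qvel': [-0.0, -0.002, -0.001, -0.005, -0.001, -0.001, -0.001], 'joint_efforts': [-0.0, -46.004, 0.21, -16.625, -0.061, 0.017, 0.0], 'eef_pos': [0.152, -0.631, 0.218], 'eef_rot': [0.993, 0.118, -0.0, -0.001], 'force': [-0.372, 0.138, -0.32], 'torque': [-0.056, 0.069, -0.03], 'grip_force': 0.0, 'width': 1.003}
```

View pics/scene0.png

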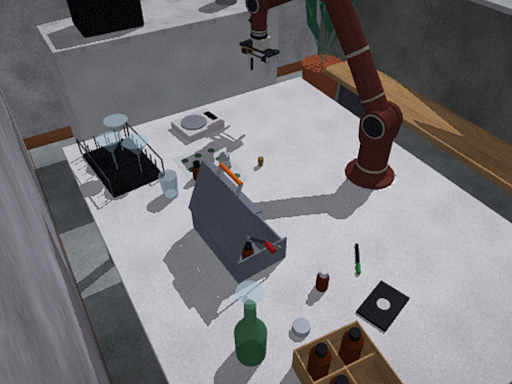

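View pics/top0.png

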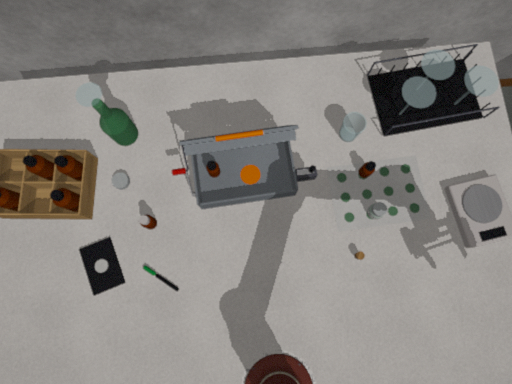

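Top view: sample (white cap) at about (148,221) to the left of the chest, black-capped bottle at (367,170), orange pad at (250,175), handle at (240,135), red knuckle at (180,171), bolt knob near (312,171). The scene view shows the same arrangement, with the arm out to the right.

```bash
cat > h.py <<'E'
import numpy as np,cv2
from scipy.spatial.transform import Rotation as R
def load(n): 
    d=np.load(f"pics/{n}.npz"); return d["color"],d["mtx"],d["T"]
def plane(n,uv,z):
    _,K,T=load(n); d=T[:3,:3]@np.linalg.solve(K,[*uv,1]); o=T[:3,3]; return o+d*(z-o[2])/d[2]
def tri(a,ua,b,ub):
    A=np.zeros((3,3));B=np.zeros(3)
    for n,u in((a,ua),(b,ub)):
        _,K,T=load(n); d=T[:3,:3]@np.linalg.solve(K,[*u,1]); d/=np.linalg.norm(d); P=np.eye(3)-np.outer(d,d); A+=P;B+=P@T[:3,3]
    return np.linalg.solve(A,B)
def proj(n,p):
    _,K,T=load(n); q=np.linalg.inv(T)@[*p,1]; q=K@q[:3]; return q[:2]/q[2]
def blobs(n,lo,hi,amin=8):
    img,_,_=load(n); m=cv2.inRange(cv2.cvtColor(img,cv2.COLOR_BGR2HSV),np.array(lo),np.array(hi))
    _,l,s,c=cv2.connectedComponentsWithStats(m)
    return [(int(s[i,4]),c[i].round(1).tolist(),s[i,:4].tolist()) for i in range(1,len(s)) if s[i,4]>=amin]
E
python3 - <<'E'
from h import *
for n in("scene0","top0"):
    print(n,"orange",blobs(n,(7,180,120),(18,255,255)))
    print(n,"red",blobs(n,(0,200,110),(5,255,255)),blobs(n,(175,200,110),(180,255,255)))
img,_,_=load("top0"); a=cv2.resize(img[120:245,130:335],None,fx=3.8,fy=3.8,interpolation=cv2.INTER_CUBIC)
cv2.imwrite("pics/c1.png",a)
img,_,_=load("scene0"); a=cv2.resize(img[150:300,180:340],None,fx=4,fy=4,interpolation=cv2.INTER_CUBIC)
cv2.imwrite("pics/c2.png",a)
E
```

```text
scene0 orange [(90, [230.2, 172.9], [220, 163, 23, 21])]
scene0 red [(33, [269.9, 246.0], [266, 242, 9, 9])] []
top0 orange [(236, [239.0, 135.0], [216, 130, 47, 11]), (293, [250.0, 174.0], [241, 165, 19, 19])]
top0 red [(50, [178.5, 171.0], [173, 169, 12, 5])] []
```

View pics/c1.png

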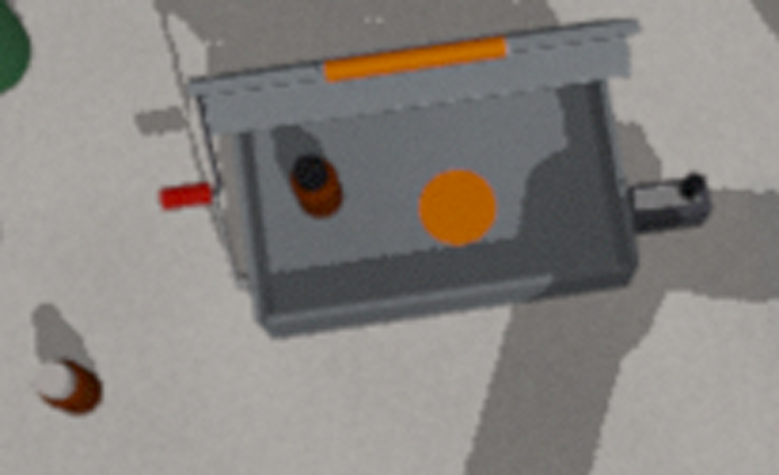

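View pics/c2.png

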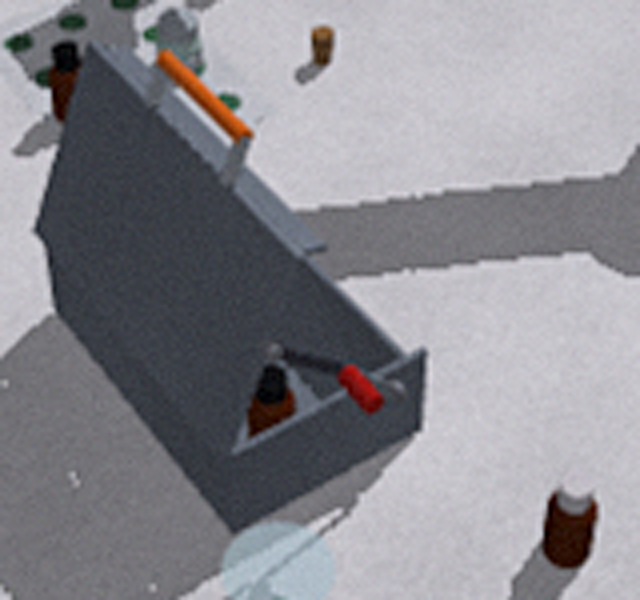

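c1/c2: sample cap at c1 (55,380), its body base around (82,395); bolt knob top at (693,185); front wall outer corners at (272,335) and (634,285); red tab at (185,195); stored bottle at (312,185). In c2 the sample stands at about (570,530).

Run:
```python
from h import *
np.set_printoptions(precision=4,suppress=True)
c=lambda u,v:(130+(u+.5)/3.8-.5,120+(v+.5)/3.8-.5)
s=lambda u,v:(180+(u+.5)/4-.5,150+(v+.5)/4-.5)
pad=plane("top0",(250,174),.008); print("pad",pad)
H=tri("top0",(239,135),"scene0",(230.2,172.9)); print("handle",H)
print("knuckle",tri("top0",(178.5,171),"scene0",(269.9,246)))
knob=plane("top0",c(693,183),.146); print("knob",knob)
fl=plane("top0",c(270,335),.07);fr=plane("top0",c(634,287),.07);print("front",fl,fr,np.linalg.norm(fl-fr))
img,_,_=load("top0"); m=cv2.inRange(cv2.cvtColor(img,cv2.COLOR_BGR2HSV),(7,180,120),(18,255,255)); m[150:]=0
p=np.argwhere(m)[:,::-1].astype(np.float32); v=cv2.fitLine(p,cv2.DIST_L2,0,.01,.01).ravel()
a=plane("top0",v[2:]-20*v[:2],H[2]);b=plane("top0",v[2:]+20*v[:2],H[2]);d=a-b;print("yaw handle",np.arctan2(-d[0],d[1]))
d=fl-fr;print("yaw front",np.arctan2(-d[0],d[1]))
for yaw in (np.arctan2(-d[0],d[1]),np.arctan2(-(a-b)[0],(a-b)[1])):
    Rz=R.from_euler("z",yaw).as_matrix()
    o=(fl+fr)/2-Rz@[-.095,0,.07];print(yaw,"origin front",o,"from handle",H-Rz@[.095-(.230*np.cos(1.187)-.005*np.sin(1.187)),0,.098+.230*np.sin(1.187)+.005*np.cos(1.187)],"from knob",knob-Rz@[-.05,-.193,.146], "pad in chest",Rz.T@(pad-o))
print("sample cap top",plane("top0",c(55,380),.084),"scene cap top",plane("scene0",s(575,492),.084),"scene foot")
print("whitecap scene",s(575,492))
# amber blobs
for n in("top0","scene0"): print(n,blobs(n,(0,150,25),(15,255,110),20))
```

```text
pad [0.6443 0.0245 0.008 ]
handle [0.6641 0.044  0.3149]
knuckle [0.6356 0.226  0.1451]
knob [ 0.6102 -0.1513  0.146 ]
front [0.5381 0.18   0.07  ] [ 0.5502 -0.108   0.07  ] 0.2882592538865165
yaw handle 0.0597710361608735
yaw front 0.041963379190353346
0.041963379190353346 origin front [0.639 0.04  0.   ] from handle [0.6505 0.0434 0.0017] from knob [ 0.6521  0.0437 -0.    ] pad in chest [ 0.0046 -0.0157  0.008 ]
0.0597710361608735 origin front [0.6389 0.0417 0.    ] from handle [0.6506 0.0432 0.0017] from knob [ 0.6486  0.0444 -0.    ] pad in chest [ 0.0043 -0.0175  0.008 ]
sample cap top [0.5156 0.3445 0.084 ] scene cap top [0.5249 0.3549 0.084 ] scene foot
whitecap scene (323.375, 272.625)
top0 [(60, [506.2, 82.2], [501, 79, 11, 7]), (426, [41.9, 167.6], [26, 155, 29, 26]), (397, [71.4, 167.8], [56, 155, 27, 26]), (92, [213.9, 170.8], [207, 163, 13, 14]), (106, [364.8, 171.4], [359, 164, 15, 14]), (366, [8.8, 199.0], [0, 187, 20, 25]), (388, [67.9, 200.0], [52, 188, 28, 24]), (75, [151.0, 222.7], [144, 215, 12, 13]), (560, [278.6, 369.1], [246, 355, 66, 29]), (131, [279.4, 379.4]
[... 478 characters left out ...]
7.7, 137.7], [24, 127, 49, 23]), (83, [387.2, 151.1], [381, 134, 15, 36]), (23, [363.2, 143.0], [360, 139, 8, 9]), (21, [373.6, 146.1], [371, 141, 7, 10]), (50, [362.5, 156.1], [358, 147, 13, 17]), (38, [372.4, 160.3], [364, 152, 16, 14]), (35, [350.3, 165.8], [345, 161, 12, 12]), (30, [372.0, 167.3], [366, 164, 13, 7]), (51, [194.9, 171.7], [192, 167, 7, 13]), (77, [357.1, 180.3], [347, 172, 22, 16]), (52, [380.7, 184.3], [371, 176, 23, 13]), (23, [269.8, 248.6], [265, 243, 11, 10]), (66, [246.8, 252.9], [242, 248, 11, 11]), (145, [321.5, 283.5], [316, 274, 13, 18]), (533, [350.3, 348.4], [339, 330, 26, 36]), (532, [318.3, 364.1], [307, 346, 25, 35]), (37, [332.9, 379.9], [329, 376, 8, 8])]
```

```bash
python3 - <<'E'
from h import *
np.set_printoptions(precision=4,suppress=True)
c=lambda u,v:(130+(u+.5)/3.8-.5,120+(v+.5)/3.8-.5)
fl=plane("top0",c(272,337),.0);fr=plane("top0",c(635,287),.0);d=fl-fr
yaw=np.arctan2(-d[0],d[1]);print("front",fl,fr,np.linalg.norm(d),yaw)
for y in(yaw,.06):
    Rz=R.from_euler("z",y).as_matrix(); print((fl+fr)/2-Rz@[-.095,0,0])
print("sample top",plane("top0",(149.1,221.1),0))
q=plane("scene0",(322,291.5),0); cam=load("scene0")[2][:3,3]; e=(q-cam)[:2]; print("sample scene",q[:2]+.02*e/np.linalg.norm(e))
for n,cc in(("stored",(312,172)),): print(n,plane("top0",c(*cc),.084))
print("stored base",plane("top0",(213.9,172),.03))
print("marker",plane("top0",(145,266),.01),plane("top0",(178,289),.01),"tin",plane("top0",(120,179),.02),"bottles box",plane("top0",(96,217),.05))
Y=.06;o=np.array([.650,.0435,0]);Rz=R.from_euler("z",Y).as_matrix()
for nm,p in dict(knuckle=[-.004,.185,.143],knob=[-.05,-.196,.132],hinge=[.095,0,.098]).items(): print(nm,o+Rz@p)
print("handle pred px",proj("top0",o+Rz@[.095-.0816,0,.313]))
E
cat >> h.py <<'E'
np.set_printoptions(precision=4,suppress=True)
YAW=.058; O=np.array([.6505,.043,0])
def rot(tilt,yaw=YAW):
    c,s=np.cos(tilt),np.sin(tilt)
    return R.from_euler("z",yaw)*R.from_matrix(np.array([[c,0,s],[0,-1,0],[s,0,-c]]))
def world(p): return O+R.from_euler("z",YAW).apply(p)
def deltas(st,*poses):
    """poses: (grasp point world, tilt[, yaw]) -> rows in the tool axes"""
    r0=R.from_quat(st["eef_rot"]); p0=np.array(st["eef_pos"])
    for g,*a in poses:
        r=rot(*a); t=np.array(g)+.019*r.apply([0,0,1]); d=r0.inv().apply(t-p0)
        print(d.round(3).tolist(),(r0.inv()*r).as_rotvec().round(3).tolist(),"rows",np.ceil(np.linalg.norm(d)/.0417))
E
python3 - <<'E'
from h import *; from workcell import arm, viewer
s=arm.get_state(); T=.7; z=rot(T).apply([0,0,1]); S=np.array([.518,.351,.035])
deltas(s,([.42,-.35,.32],T),([.42,.25,.30],T),(S-.1*z,T),(S,T)); print(S-.1*z)
E
```

```text
[0.339, -0.209, -0.087] [-0.064, 0.698, 0.17] rows 10.0
[0.479, -0.792, -0.066] [-0.064, 0.698, 0.17] rows 23.0
[0.534, -0.878, 0.123] [-0.064, 0.698, 0.17] rows 25.0
[0.598, -0.867, 0.199] [-0.064, 0.698, 0.17] rows 26.0
[0.4537 0.3473 0.1115]
```

```bash
python3 inch.py '[[0.7,0.339,-0.209,-0.087,-0.064,0.698,0.17],[0.7,0.339,-0.209,-0.087,-0.064,0.698,0.17],[0.7,0.339,-0.209,-0.087,-0.064,0.698,0.17],[0.7,0.339,-0.209,-0.087,-0.064,0.698,0.17],[0.7,0.339,-0.209,-0.087,-0.064,0.698,0.17],[0.7,0.339,-0.209,-0.087,-0.064,0.698,0.17],[0.7,0.339,-0.209,-0.087,-0.064,0.698,0.17],[0.7,0.339,-0.209,-0.087,-0.064,0.698,0.17],[0.7,0.339,-0.209,-0.087,-0.064,0.698,0.17],[0.7,0.339,-0.209,-0.087,-0.064,0.698,0.17],[0.7,0.339,-0.209,-0.087,-0.064,0.698,0.17],[0.7,0.339,-0.209,-0.087,-0.064,0.698,0.17]]' 15
python3 - <<'E'
from h import *; from workcell import arm, viewer
s=arm.get_state(); T=.7; z=rot(T).apply([0,0,1]); S=np.array([.518,.351,.035]); print(s["t"],np.round(s["joint_positions"],2),s["eef_pos"])
deltas(s,([.42,-.35,.32],T),([.42,.25,.30],T),(S-.1*z,T),(S,T))
E
```

```text
t: 1.1
eef_pos: [0.4339, -0.3471, 0.3061]
eef_rot: [0.939, 0.03, 0.343, -0.01]
force: [-1.1, -1.6, 0.0]
width: 0.698
grip_force: 0.0
1.1 [ 1.33  0.28 -0.48  2.   -0.8   0.61 -0.  ] [ 0.4339 -0.3471  0.3061]
[-0.002, 0.002, -0.001] [-0.001, -0.0, 0.006] rows 1.0
[0.015, -0.597, 0.038] [-0.001, -0.0, 0.006] rows 15.0
[-0.076, -0.692, 0.207] [-0.001, -0.0, 0.006] rows 18.0
[-0.076, -0.692, 0.307] [-0.001, -0.0, 0.006] rows 19.0
```

```bash
python3 inch.py '[[0.7,0.015,-0.597,0.038,0,0,0],[0.7,0.015,-0.597,0.038,0,0,0],[0.7,0.015,-0.597,0.038,0,0,0],[0.7,0.015,-0.597,0.038,0,0,0],[0.7,0.015,-0.597,0.038,0,0,0],[0.7,0.015,-0.597,0.038,0,0,0],[0.7,0.015,-0.597,0.038,0,0,0],[0.7,0.015,-0.597,0.038,0,0,0],[0.7,0.015,-0.597,0.038,0,0,0],[0.7,0.015,-0.597,0.038,0,0,0],[0.7,0.015,-0.597,0.038,0,0,0],[0.7,0.015,-0.597,0.038,0,0,0],[0.7,0.015,-0.597,0.038,0,0,0],[0.7,0.015,-0.597,0.038,0,0,0],[0.7,0.015,-0.597,0.038,0,0,0],[0.7,-0.076,-0.692,0.207,0,0,0],[0.7,-0.076,-0.692,0.207,0,0,0],[0.7,-0.076,-0.692,0.207,0,0,0],[0.7,-0.076,-0.692,0.207,0,0,0],[0.7,-0.076,-0.692,0.207,0,0,0]]'
python3 - <<'E'
from h import *; from workcell import arm, viewer
s=arm.get_state(); T=.7; z=rot(T).apply([0,0,1]); S=np.array([.518,.351,.035]); print(s["t"],np.round(s["joint_positions"],2),s["eef_pos"])
deltas(s,(S-.1*z,T),(S,T))
E
```

```text
t: 2.77
eef_pos: [0.3654, 0.1873, 0.2983]
eef_rot: [0.939, 0.029, 0.341, -0.016]
force: [-0.4, -0.4, 0.5]
width: 0.706
grip_force: 0.0
2.7667 [ 0.84 -0.3  -1.34  2.38  0.14  0.2  -2.23] [0.3654 0.1873 0.2983]
[-0.045, -0.152, 0.227] [-0.013, 0.003, -0.0] rows 7.0
[-0.045, -0.15, 0.327] [-0.013, 0.003, -0.0] rows 9.0
```

Run:
```python
from h import *; from workcell import arm, viewer
s=arm.get_state(); T=.7;Y=.59; z=rot(T,Y).apply([0,0,1]); S=np.array([.518,.351,.035])
deltas(s,([.45,.2,.3],.5,.4),(S-.1*z+[0,0,.05],T,Y),(S,T,Y)); print(S-.1*z)
```

```text
[0.062, -0.01, 0.072] [0.18, -0.197, -0.282] rows 3.0
[-0.008, -0.126, 0.193] [0.329, -0.0, -0.408] rows 6.0
[-0.046, -0.156, 0.326] [0.329, -0.0, -0.408] rows 9.0
[0.4645 0.3152 0.1115]
```

```bash
python3 inch.py '[[0.7,0.062,-0.01,0.072,0.18,-0.197,-0.282],[0.7,0.062,-0.01,0.072,0.18,-0.197,-0.282],[0.7,0.062,-0.01,0.072,0.18,-0.197,-0.282],[0.7,0.062,-0.01,0.072,0.18,-0.197,-0.282],[0.7,-0.008,-0.126,0.193,0.329,0,-0.408],[0.7,-0.008,-0.126,0.193,0.329,0,-0.408],[0.7,-0.008,-0.126,0.193,0.329,0,-0.408],[0.7,-0.008,-0.126,0.193,0.329,0,-0.408],[0.7,-0.008,-0.126,0.193,0.329,0,-0.408],[0.7,-0.008,-0.126,0.193,0.329,0,-0.408]]'
python3 - <<'E'
from h import *; from workcell import arm, viewer
s=arm.get_state(); T=.7;Y=.59; z=rot(T,Y).apply([0,0,1]); S=np.array([.518,.351,.035]); print(s["t"],np.round(s["joint_positions"],2),s["eef_pos"])
deltas(s,(S-.1*z+[0,0,.05],T,Y),(S-.1*z,T,Y),(S,T,Y))
c=viewer.camera("top"); np.savez("pics/top1.npz",**c)
c=viewer.camera("scene"); np.savez("pics/scene1.npz",**c)
print(blobs("scene1",(0,150,25),(15,255,110),60))
cv2.imwrite("pics/v1.png",np.hstack([cv2.resize(load("top1")[0][120:270,100:250],(400,400)),cv2.resize(load("scene1")[0][200:320,260:380],(400,400))]))
E
```

```text
t: 3.6
eef_pos: [0.4565, 0.2381, 0.2412]
eef_rot: [0.929, 0.212, 0.294, -0.073]
force: [1.1, -0.3, 0.4]
width: 0.695
grip_force: 0.0
3.6 [-0.37  0.19 -0.21  2.29  1.15  0.11 -2.81] [0.4565 0.2381 0.2412]
[-0.012, -0.067, 0.108] [0.076, 0.084, -0.115] rows 4.0
[-0.04, -0.066, 0.149] [0.076, 0.084, -0.115] rows 5.0
[-0.032, -0.074, 0.248] [0.076, 0.084, -0.115] rows 7.0
[(713, [312.1, 77.8], [277, 61, 61, 38]), (435, [47.6, 137.7], [23, 127, 50, 23]), (67, [246.8, 252.9], [242, 248, 11, 11]), (147, [321.5, 283.5], [316, 274, 13, 18]), (533, [350.2, 348.5], [339, 330, 25, 35]), (531, [318.3, 364.2], [307, 346, 25, 35])]
```

View pics/v1.png

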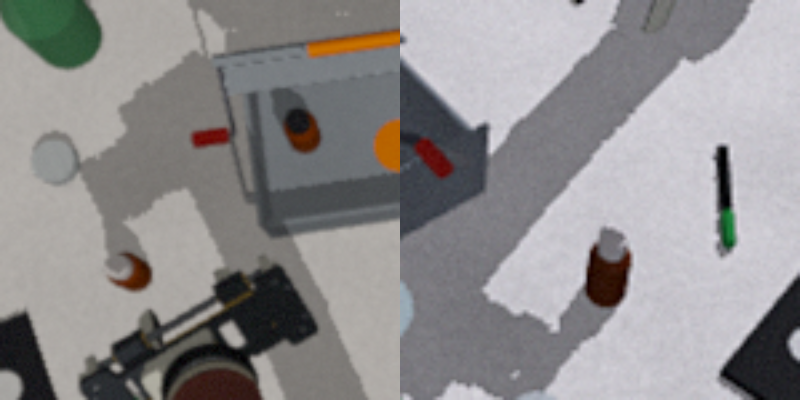

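The sample is still standing undisturbed (v1: left half (130,270), right half (607,270)) and the gripper is above it on the robot side. The wrist is near its limits, so I'll identify the kinematics from recorded poses to choose a reachable posture.

```bash
cat > fk.py <<'E'
from h import *
import itertools
from scipy.optimize import least_squares
D=[([1.308,.616,-.013,1.425,.008,1.103,-.04],[.993,.118,0,-.001],[.152,-.631,.218]),
([1.33,.28,-.48,2.0,-.8,.61,0],[.939,.03,.343,-.01],[.4339,-.3471,.3061]),
([.84,-.3,-1.34,2.38,.14,.2,-2.23],[.939,.029,.341,-.016],[.3654,.1873,.2983]),
([-.37,.19,-.21,2.29,1.15,.11,-2.81],[.929,.212,.294,-.073],[.4565,.2381,.2412])]
def chain(q,sg):
    r=R.identity();out=[]
    for i,a in enumerate(q):
        r=r*R.from_rotvec(np.array([0,0,1.] if i%2==0 else [0,1.,0])*a*sg[i]); out.append(r)
    return out
if __name__=="__main__":
    best=[]
    for sg in itertools.product([1,-1],repeat=7):
        if sg[1]<0: continue
        Rs=[chain(q,sg)[-1].inv()*R.from_quat(o) for q,o,_ in D]
        m=R.concatenate(Rs).mean(); best.append((max((m.inv()*x).magnitude() for x in Rs),sg,m.as_rotvec().round(2)))
    best.sort(key=lambda b:b[0]); print(*best[:4],sep="\n")
    sg=best[0][1]
    # position: p = [0,0,h] + R2 [o1,0,a] + R4 [o2,0,b] + R7 L z  (linear)
    A=[];y=[]
    for q,o,p in D:
        c=chain(q,sg); z=c[6].as_matrix()
        A.append(np.c_[[0,0,1],c[1].as_matrix()[:,[0,2]],c[3].as_matrix()[:,[0,2]],c[5].as_matrix()[:,0],z[:,2]]);y+=p
    A=np.vstack(A); x,res,rk,_=np.linalg.lstsq(A,np.array(y),rcond=None); print(x.round(4),rk,np.abs(A@x-y).max())
E
python3 fk.py
```

```text
(0.01101756392749418, (-1, 1, -1, 1, -1, 1, -1), array([ 0.  , -0.  ,  1.57]))
(0.5198154762998904, (1, 1, 1, 1, 1, 1, 1), array([ 0.14, -0.15, -1.91]))
(0.8854759016849107, (-1, 1, -1, -1, 1, 1, 1), array([ 1.7 ,  1.62, -0.63]))
(0.9937340522527143, (1, 1, 1, -1, -1, 1, -1), array([-1.77,  1.34,  0.28]))
[ 0.2264  0.0179  0.5412 -0.0154  0.3686  0.0135  0.2847] 7 0.020964142495907417
```

```bash
cat > ik.py <<'E'
from fk import *
SG=(-1,1,-1,1,-1,1,-1); X=[.2264,.0179,.5412,-.0154,.3686,.0135,.2847]; OFF=R.from_rotvec([0,0,np.pi/2])
lo=np.array([-3.12,-.3,-1.34,.26,-1.36,.01,-2.84])+.03; hi=np.array([3.12,2.06,1.32,2.42,4.5,1.98,2.84])-.03
def fk(q):
    c=[x.as_matrix() for x in chain(q,SG)]
    return np.array([0,0,X[0]])+c[1][:,0]*X[1]+c[1][:,2]*X[2]+c[3][:,0]*X[3]+c[3][:,2]*X[4]+c[5][:,0]*X[5]+c[6][:,2]*X[6],chain(q,SG)[-1]*OFF
def ik(g,tilt,yaw,half=False,seeds=12,q0=None):
    r=rot(tilt,yaw); t=np.array(g)+.019*r.apply([0,0,1])
    if half: r=r*R.from_rotvec([0,0,np.pi])
    rng=np.random.default_rng(0); best=None
    def f(q):
        p,o=fk(q); e=[*(10*(p-t)),*((o.inv()*r).as_rotvec()*3)]
        return e+[.02*q[2]]
    for s in ([q0] if q0 is not None else [rng.uniform(lo,hi) for _ in range(seeds)]):
        a=least_squares(f,np.clip(s,lo+1e-3,hi-1e-3),bounds=(lo,hi),max_nfev=150)
        if best is None or a.cost<best.cost: best=a
    return best.x.round(2),round(float(best.cost),4)
E
python3 - <<'E'
from ik import *
pad=np.array([.6443,.0245,.043])
for half in(False,True):
    for T in(.52,.65):
        for Y in(.59,.3,.06): print("pick",T,Y,half,*ik([.518,.351,.035],T,Y,half))
        print("place",T,half,*ik(pad,T,.058,half))
E
```

```text
pick 0.52 0.59 False [-0.6   0.74  0.    2.16  3.13  0.28  1.58] 0.0
pick 0.52 0.3 False [-0.69  0.75 -0.    2.13  2.43  0.29  1.92] 0.0
pick 0.52 0.06 False [-0.75  0.76 -0.    2.07  1.87  0.34  2.21] 0.0
place 0.52 False [-0.03  0.74  0.    2.1   3.2   0.22  1.53] 0.0
pick 0.65 0.59 False [-0.6   0.77 -0.    2.24  3.13  0.52  1.57] 0.0
pick 0.65 0.3 False [-0.71  0.78  0.    2.21  2.63  0.51  1.7 ] 0.0
pick 0.65 0.06 False [-0.78  0.79 -0.    2.14  2.17  0.51  1.86] 0.0
place 0.65 False [-0.03  0.76  0.    2.18  3.18  0.46  1.56] 0.0
pick 0.52 0.59 True [-0.6   0.74 -0.    2.16  3.13  0.28 -1.56] 0.0
pick 0.52 0.3 True [-0.69  0.75 -0.    2.13  2.43  0.29 -1.22] 0.0
pick 0.52 0.06 True [-0.75  0.76 -0.    2.07  1.87  0.34 -0.94] 0.0
place 0.52 True [-0.03  0.74 -0.    2.1   3.2   0.22 -1.61] 0.0
pick 0.65 0.59 True [-0.6   0.77 -0.    2.24  3.13  0.52 -1.57] 0.0
pick 0.65 0.3 True [-0.71  0.78 -0.    2.21  2.63  0.51 -1.44] 0.0
pick 0.65 0.06 True [-0.78  0.79 -0.    2.14  2.17  0.51 -1.28] 0.0
place 0.65 True [-0.03  0.76 -0.    2.18  3.18  0.46 -1.58] 0.0
```

```bash
cat >> h.py <<'E'
def dl(st,*poses):
    """poses: (grasp point, tilt, yaw, spin about tool z)"""
    r0=R.from_quat(st["eef_rot"]); p0=np.array(st["eef_pos"])
    for g,ti,ya,sp in poses:
        r=rot(ti,ya)*R.from_rotvec([0,0,sp]); t=np.array(g)+.019*r.apply([0,0,1]); d=r0.inv().apply(t-p0); v=(r0.inv()*r).as_rotvec()
        print(d.round(3).tolist(),v.round(3).tolist(),"rows",max(np.ceil(np.linalg.norm(d)/.0417),np.ceil(np.linalg.norm(v)/.125)))
E
python3 - <<'E'
from h import *; from workcell import arm, viewer
s=arm.get_state(); g=[.45,.27,.22]
dl(s,(g,.65,.59,-.8),(g,.65,.59,-1.6),(g,.65,.59,-2.4))
E
```

```text
[-0.006, -0.03, 0.041] [0.054, 0.061, -0.912] rows 8.0
[-0.006, -0.03, 0.041] [0.029, 0.085, -1.712] rows 14.0
[-0.006, -0.03, 0.041] [-0.008, 0.104, -2.511] rows 21.0
```

```bash
python3 inch.py '[[0.7,-0.006,-0.03,0.041,0.054,0.061,-0.912],[0.7,-0.006,-0.03,0.041,0.054,0.061,-0.912],[0.7,-0.006,-0.03,0.041,0.054,0.061,-0.912],[0.7,-0.006,-0.03,0.041,0.054,0.061,-0.912],[0.7,-0.006,-0.03,0.041,0.054,0.061,-0.912],[0.7,-0.006,-0.03,0.041,0.054,0.061,-0.912],[0.7,-0.006,-0.03,0.041,0.054,0.061,-0.912],[0.7,-0.006,-0.03,0.041,0.029,0.085,-1.712],[0.7,-0.006,-0.03,0.041,0.029,0.085,-1.712],[0.7,-0.006,-0.03,0.041,0.029,0.085,-1.712],[0.7,-0.006,-0.03,0.041,0.029,0.085,-1.712],[0.7,-0.006,-0.03,0.041,0.029,0.085,-1.712],[0.7,-0.006,-0.03,0.041,0.029,0.085,-1.712],[0.7,-0.006,-0.03,0.041,0.029,0.085,-1.712]]'
python3 - <<'E'
from h import *; from workcell import arm, viewer
s=arm.get_state(); g=[.45,.27,.22];  print(np.round(s["joint_positions"],2).tolist())
S=np.array([.518,.351,.035]);z=rot(.65,.59).apply([0,0,1])
dl(s,(g,.65,.59,-2.4),(g,.65,.59,-3.14),(S-.1*z,.65,.59,-3.1416))
E
```

```text
t: 4.87
eef_pos: [0.4603, 0.2745, 0.2069]
eef_rot: [0.541, 0.778, 0.293, 0.123]
force: [0.9, 0.6, 0.2]
width: 0.7
grip_force: 0.0
[-0.28, 0.31, -0.39, 2.32, 2.24, 0.18, -2.46]
[0.002, -0.001, 0.002] [-0.008, 0.013, -1.059] rows 9.0
[0.002, -0.001, 0.002] [-0.013, 0.01, -1.799] rows 15.0
[0.025, -0.038, 0.11] [-0.013, 0.01, -1.801] rows 15.0
```

```bash
python3 inch.py '[[0.7,0.002,-0.001,0.002,-0.013,0.01,-1.801],[0.7,0.002,-0.001,0.002,-0.013,0.01,-1.801],[0.7,0.002,-0.001,0.002,-0.013,0.01,-1.801],[0.7,0.002,-0.001,0.002,-0.013,0.01,-1.801],[0.7,0.002,-0.001,0.002,-0.013,0.01,-1.801],[0.7,0.002,-0.001,0.002,-0.013,0.01,-1.801],[0.7,0.002,-0.001,0.002,-0.013,0.01,-1.801],[0.7,0.002,-0.001,0.002,-0.013,0.01,-1.801],[0.7,0.002,-0.001,0.002,-0.013,0.01,-1.801],[0.7,0.002,-0.001,0.002,-0.013,0.01,-1.801],[0.7,0.002,-0.001,0.002,-0.013,0.01,-1.801],[0.7,0.002,-0.001,0.002,-0.013,0.01,-1.801],[0.7,0.025,-0.038,0.110,-0.013,0.01,-1.801],[0.7,0.025,-0.038,0.110,-0.013,0.01,-1.801],[0.7,0.025,-0.038,0.110,-0.013,0.01,-1.801],[0.7,0.025,-0.038,0.110,-0.013,0.01,-1.801],[0.7,0.025,-0.038,0.110,-0.013,0.01,-1.801]]'
python3 - <<'E'
from h import *; from workcell import arm, viewer
s=arm.get_state();  print(np.round(s["joint_positions"],2).tolist())
S=np.array([.518,.351,.035]);z=rot(.65,.59).apply([0,0,1])
dl(s,(S-.1*z,.65,.59,-3.1416),(S,.65,.59,-3.1416))
E
```

```text
t: 6.28
eef_pos: [0.476, 0.3241, 0.0974]
eef_rot: [-0.273, 0.908, 0.094, 0.303]
force: [0.4, -0.3, 0.6]
width: 0.698
grip_force: 0.0
[-0.6, 0.58, -0.08, 2.34, 2.95, 0.43, -1.44]
[-0.002, -0.001, -0.001] [0.001, -0.006, -0.007] rows 1.0
[-0.002, -0.001, 0.099] [0.001, -0.006, -0.007] rows 3.0
```

```bash
python3 inch.py '[[0.7,-0.002,-0.001,0.03,0,0,0],[0.7,-0.002,-0.001,0.055,0,0,0],[0.7,-0.002,-0.001,0.08,0,0,0],[0.7,-0.002,-0.001,0.099,0,0,0],[0.7,-0.002,-0.001,0.099,0,0,0],[0,-0.002,-0.001,0.099,0,0,0],[0,-0.002,-0.001,0.099,0,0,0],[0,-0.002,-0.001,0.099,0,0,0],[0,-0.002,-0.001,0.099,0,0,0],[0,-0.002,-0.001,0.099,0,0,0],[0,-0.002,-0.001,0.099,0,0,0]]' 15
python3 - <<'E'
from h import *; from workcell import arm, viewer
s=arm.get_state();  print(np.round(s["joint_positions"],2).tolist(),s["width"]*93)
c=viewer.camera("scene"); np.savez("pics/scene2.npz",**c); c=viewer.camera("top"); np.savez("pics/top2.npz",**c)
cv2.imwrite("pics/v2.png",np.hstack([cv2.resize(load("top2")[0][150:270,100:220],(400,400)),cv2.resize(load("scene2")[0][220:320,270:370],(400,400))]))
E
```

```text
t: 7.2
eef_pos: [0.528, 0.3584, 0.0233]
eef_rot: [-0.274, 0.907, 0.093, 0.306]
force: [-3.2, -3.4, 8.5]
width: 0.423
grip_force: 15.0
[-0.6, 0.79, -0.08, 2.2, 2.98, 0.51, -1.44] 39.35637515552488
```

View pics/v2.png

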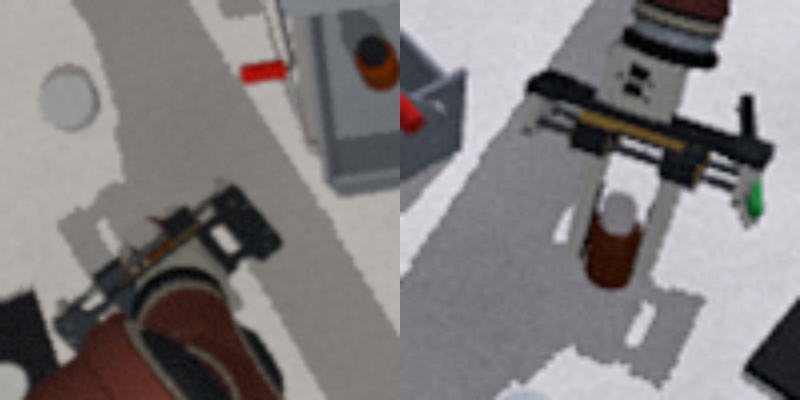

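v2: the white-capped bottle sits upright between both pads (right half, (612,255)), and the width of 39.4 mm matches the body. Next, plan the lift and carry.

```bash
python3 inch.py '[[0,-0.003,0,-0.005,0,0,0],[0,-0.009,0,-0.012,0,0,0],[0,-0.018,0,-0.024,0,0,0],[0,-0.036,0,-0.048,0,0,0],[0,-0.036,0,-0.048,0,0,0]]'
python3 - <<'E'
from ik import *; from workcell import arm, viewer
s=arm.get_state(); q=np.array(s["joint_positions"]); r=R.from_quat(s["eef_rot"]).as_matrix(); print(q.round(2),np.arccos(-r[2,2]),s["eef_pos"],"grasp",np.array(s["eef_pos"])-.019*r[:,2])
P=[([.525,.345,.21],.65,.59),([.56,.18,.21],.65,.3),([.60,.03,.20],.65,.058),([.6443,.0245,.13],.65,.058),([.6443,.0245,.045],.65,.058)]
for p in P: x,c=ik(*p,True,q0=q); q=x; print(x,c)
dl(s,*[(*p,-3.1416) for p in P])
E
```

```text
t: 7.72
eef_pos: [0.529, 0.3603, 0.087]
eef_rot: [-0.275, 0.906, 0.095, 0.308]
force: [0.8, -0.0, -0.8]
width: 0.424
grip_force: 15.0
[-0.61  0.65 -0.05  2.18  2.96  0.35 -1.43] 0.6567908775684119 [0.529  0.3603 0.087 ] grasp [0.5194 0.3538 0.1021]
[-0.57  0.43 -0.    2.13  3.29  0.06 -1.71] 0.0
[-0.32  0.38  0.    2.23  3.05  0.12 -1.49] 0.0
[-0.05  0.41  0.    2.21  3.2   0.13 -1.62] 0.0
[-0.03  0.59 -0.    2.15  3.21  0.25 -1.62] 0.0
[-0.03  0.76 -0.    2.18  3.18  0.45 -1.58] 0.0
[-0.066, -0.01, -0.086] [0.001, 0.007, -0.001] rows 3.0
[-0.016, -0.17, -0.124] [0.178, 0.006, 0.229] rows 6.0
[0.031, -0.32, -0.148] [0.325, 0.006, 0.421] rows 9.0
[0.047, -0.349, -0.072] [0.325, 0.006, 0.421] rows 9.0
[0.099, -0.349, -0.005] [0.325, 0.006, 0.421] rows 9.0
```

Run:
```python
from ik import *; from workcell import arm, viewer
s=arm.get_state()
P=[([.525,.345,.185],.65,.59),([.555,.18,.185],.65,.3),([.60,.03,.185],.65,.058),([.6443,.0245,.13],.65,.058)]
dl(s,*[(*p,-3.1416) for p in P])
```

```text
[-0.05, -0.01, -0.066] [0.001, 0.007, -0.001] rows 3.0
[0.003, -0.167, -0.107] [0.178, 0.006, 0.229] rows 5.0
[0.04, -0.32, -0.136] [0.325, 0.006, 0.421] rows 9.0
[0.047, -0.349, -0.072] [0.325, 0.006, 0.421] rows 9.0
```

```bash
python3 inch.py '[[0,-0.05,-0.01,-0.066,0,0,0],[0,-0.05,-0.01,-0.066,0,0,0],[0,-0.05,-0.01,-0.066,0,0,0],[0,0.003,-0.167,-0.107,0.178,0.006,0.229],[0,0.003,-0.167,-0.107,0.178,0.006,0.229],[0,0.003,-0.167,-0.107,0.178,0.006,0.229],[0,0.003,-0.167,-0.107,0.178,0.006,0.229],[0,0.003,-0.167,-0.107,0.178,0.006,0.229],[0,0.04,-0.32,-0.136,0.325,0.006,0.421],[0,0.04,-0.32,-0.136,0.325,0.006,0.421],[0,0.04,-0.32,-0.136,0.325,0.006,0.421],[0,0.04,-0.32,-0.136,0.325,0.006,0.421],[0,0.04,-0.32,-0.136,0.325,0.006,0.421],[0,0.04,-0.32,-0.136,0.325,0.006,0.421]]'
python3 - <<'E'
from ik import *; from workcell import arm, viewer
s=arm.get_state(); r=R.from_quat(s["eef_rot"]).as_matrix(); print(np.round(s["joint_positions"],2).tolist(),"grasp",np.array(s["eef_pos"])-.019*r[:,2])
P=[([.6443,.0245,.13],.65,.058),([.6443,.0245,.065],.65,.058),([.6443,.0245,.048],.65,.058)]
dl(s,*[(*p,-3.1416) for p in P])
c=viewer.camera("scene"); np.savez("pics/scene3.npz",**c); c=viewer.camera("top"); np.savez("pics/top3.npz",**c)
cv2.imwrite("pics/v3.png",np.hstack([cv2.resize(load("top3")[0][110:230,180:300],(400,400)),cv2.resize(load("scene3")[0][130:290,190:350],(400,400))]))
E
```

```text
t: 8.88
eef_pos: [0.6105, 0.0227, 0.1651]
eef_rot: [-0.023, 0.949, 0.005, 0.316]
force: [-0.5, 0.8, -2.0]
width: 0.429
grip_force: 15.0
[-0.1, 0.46, 0.02, 2.19, 3.01, 0.15, -1.47] grasp [0.5992 0.0222 0.1804]
[-0.006, 0.001, 0.067] [-0.011, -0.008, -0.006] rows 2.0
[0.033, 0.001, 0.119] [-0.011, -0.008, -0.006] rows 3.0
[0.043, 0.001, 0.133] [-0.011, -0.008, -0.006] rows 4.0
```

View pics/v3.png

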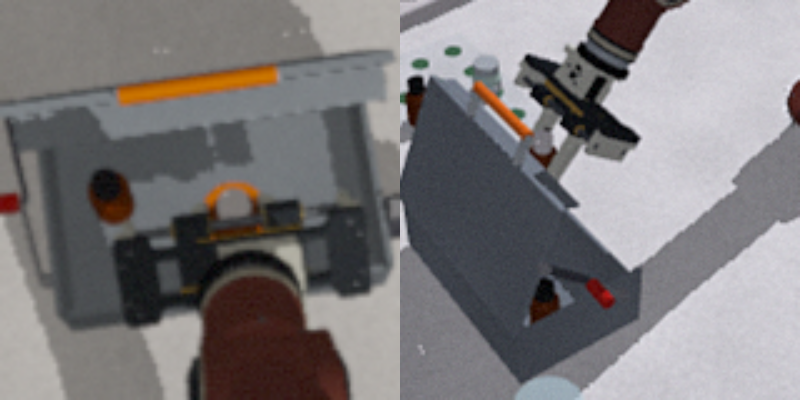

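v3: bottle held upright above the pad's near side (left half, cap at (237,203)), clear of the lid, the stored bottle and the bolt.

```bash
python3 - <<'E'
from h import *
print(plane("top3",(251,171),.226))
E
python3 inch.py '[[0,-0.006,0.001,0.067,-0.01,-0.008,-0.006],[0,-0.006,0.001,0.067,-0.01,-0.008,-0.006],[0,0.014,0.001,0.093,-0.01,-0.008,-0.006],[0,0.033,0.001,0.119,-0.01,-0.008,-0.006],[0,0.043,0.001,0.133,-0.01,-0.008,-0.006],[0,0.043,0.001,0.133,-0.01,-0.008,-0.006],[0,0.043,0.001,0.133,-0.01,-0.008,-0.006]]'
python3 - <<'E'
from h import *; from workcell import arm, viewer
s=arm.get_state(); r=R.from_quat(s["eef_rot"]).as_matrix(); print(np.round(s["joint_positions"],2).tolist(),"grasp",np.array(s["eef_pos"])-.019*r[:,2])
dl(s,([.6443,.0245,.0465],.65,.058,-3.1416),([.6443,.0245,.044],.65,.058,-3.1416))
E
```

```text
[0.5949 0.0227 0.226 ]
t: 9.57
eef_pos: [0.6547, 0.035, 0.032]
eef_rot: [-0.034, 0.947, 0.012, 0.318]
force: [1.0, 0.4, -0.6]
width: 0.427
grip_force: 15.0
[-0.06, 0.77, -0.05, 2.15, 3.05, 0.43, -1.48] grasp [0.6432 0.0342 0.0471]
[0.0, -0.01, 0.001] [0.009, -0.002, 0.011] rows 1.0
[0.002, -0.01, 0.003] [0.009, -0.002, 0.011] rows 1.0
```

```bash
python3 inch.py '[[0,0,-0.010,0,0,0,0],[0,0,-0.010,0,0,0,0],[0,0.001,-0.010,0.0015,0,0,0],[0,0.001,-0.010,0.0015,0,0,0]]'
python3 - <<'E'
from h import *; from workcell import arm, viewer
s=arm.get_state(); r=R.from_quat(s["eef_rot"]).as_matrix(); print("grasp",np.array(s["eef_pos"])-.019*r[:,2],s["force"])
E
```

```text
t: 9.9
eef_pos: [0.6566, 0.023, 0.0322]
eef_rot: [-0.033, 0.947, 0.011, 0.32]
force: [0.5, 0.6, -1.3]
width: 0.427
grip_force: 15.0
grasp [0.6451 0.0222 0.0473] [ 0.4502  0.5759 -1.2556]
```

```bash
python3 inch.py '[[0,0.001,0,0.0015,0,0,0],[0,0.001,0,0.0015,0,0,0]]'; python3 inch.py '[[0,0.001,0,0.0015,0,0,0],[0,0.001,0,0.0015,0,0,0]]'
```

```text
t: 10.07
eef_pos: [0.6564, 0.0227, 0.0295]
eef_rot: [-0.033, 0.947, 0.011, 0.319]
force: [-0.1, 0.5, -0.5]
width: 0.428
grip_force: 15.0
t: 10.23
eef_pos: [0.6567, 0.0224, 0.0275]
eef_rot: [-0.033, 0.947, 0.011, 0.32]
force: [0.7, 0.6, 0.1]
width: 0.429
grip_force: 15.0
```

```bash
python3 inch.py '[[0,0.001,0,0.0012,0,0,0],[0,0.001,0,0.0012,0,0,0]]'; python3 inch.py '[[0,0.001,0,0.0012,0,0,0],[0,0.001,0,0.0012,0,0,0]]'
```

```text
t: 10.4
eef_pos: [0.657, 0.0224, 0.0274]
eef_rot: [-0.033, 0.946, 0.011, 0.321]
force: [-3.1, 0.5, 6.9]
width: 0.428
grip_force: 15.0
t: 10.57
eef_pos: [0.6577, 0.0224, 0.0271]
eef_rot: [-0.033, 0.946, 0.011, 0.322]
force: [-6.1, -0.7, 12.5]
width: 0.427
grip_force: 15.0
```

```bash
python3 inch.py '[[0,-0.001,0,-0.0012,0,0,0],[0.3,-0.001,0,-0.0012,0,0,0],[0.65,-0.001,0,-0.0012,0,0,0],[0.65,-0.001,0,-0.0012,0,0,0],[0.65,-0.001,0,-0.0012,0,0,0],[0.65,-0.001,0,-0.0012,0,0,0],[0.65,-0.001,0,-0.0012,0,0,0],[0.65,-0.001,0,-0.02,0,0,0],[0.65,-0.001,0,-0.04,0,0,0],[0.65,-0.001,0,-0.08,0,0,0],[0.65,-0.001,0,-0.12,0,0,0],[0.65,-0.001,0,-0.12,0,0,0],[0.65,-0.001,0,-0.12,0,0,0]]'
python3 - <<'E'
from h import *; from workcell import arm, viewer
s=arm.get_state(); print(np.round(s["joint_positions"],2).tolist())
c=viewer.camera("scene"); np.savez("pics/scene4.npz",**c); c=viewer.camera("top"); np.savez("pics/top4.npz",**c)
cv2.imwrite("pics/v4.png",np.hstack([cv2.resize(load("top4")[0][110:230,170:290],(400,400)),cv2.resize(load("scene4")[0][130:290,190:350],(400,400))]))
E
```

```text
t: 11.65
eef_pos: [0.5846, 0.017, 0.1224]
eef_rot: [-0.032, 0.947, 0.011, 0.321]
force: [0.1, 0.0, 0.6]
width: 0.647
grip_force: 0.0
[-0.02, 0.53, -0.06, 2.3, 3.06, 0.35, -1.48]
```

View pics/v4.png

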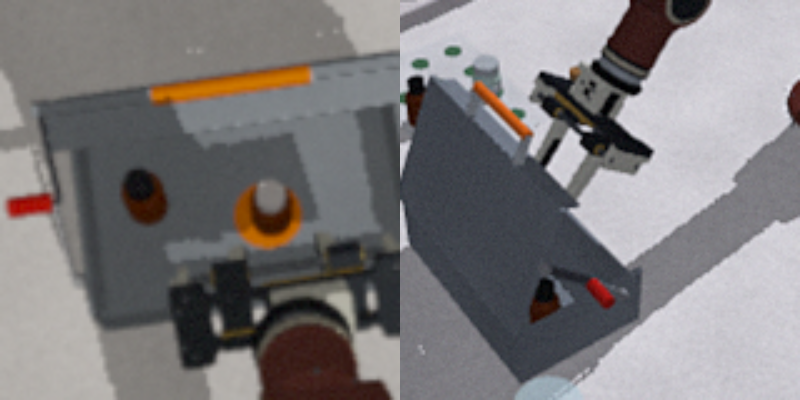

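v4: bottle standing upright on the orange pad (left half, cap (270,195), pad (267,213)); the stored bottle is undisturbed. Next, the knuckle.

```bash
cat >> h.py <<'E'
def tcp(st,*poses):
    """poses: (TCP in the chest frame, tilt, spin)"""
    return dl(st,*[(world(p)-.019*rot(ti).apply([0,0,1]),ti,YAW,sp) for p,ti,sp in poses])
E
python3 - <<'E'
from ik import *; from workcell import arm, viewer
s=arm.get_state(); K=np.array([-.004,.190,.144]); z=np.array([.707,0,-.707]);q=np.array(s["joint_positions"])
P=[([-.075,.05,.19],.785,np.pi),(K-.06*z,.785,np.pi),(K-.015*z,.785,np.pi),(K+.026*z,.785,np.pi)]
tcp(s,*P)
for p,t,_ in P: q,c=ik(world(np.array(p))-.019*rot(t).apply([0,0,1]),t,YAW,True,q0=q);print(q,c)
E
```

```text
[-0.036, 0.072, -0.06] [0.006, -0.134, 0.008] rows 3.0
[-0.058, 0.212, -0.039] [0.006, -0.134, 0.008] rows 6.0
[-0.064, 0.211, 0.005] [0.006, -0.134, 0.008] rows 6.0
[-0.069, 0.211, 0.046] [0.006, -0.134, 0.008] rows 6.0
[-0.21  0.39 -0.    2.38  2.87  0.42 -1.43] 0.0
[-0.53  0.47  0.    2.19  2.2   0.41 -1.02] 0.0
[-0.5   0.56  0.    2.15  2.32  0.42 -1.12] 0.0
[-0.47  0.64  0.    2.09  2.4   0.44 -1.18] 0.0
```

```bash
python3 inch.py '[[0,-0.036,0.072,-0.06,0.006,-0.134,0.008],[0,-0.036,0.072,-0.06,0.006,-0.134,0.008],[0,-0.036,0.072,-0.06,0.006,-0.134,0.008],[0,-0.058,0.212,-0.039,0.006,-0.134,0.008],[0,-0.058,0.212,-0.039,0.006,-0.134,0.008],[0,-0.058,0.212,-0.039,0.006,-0.134,0.008],[0,-0.058,0.212,-0.039,0.006,-0.134,0.008],[0,-0.058,0.212,-0.039,0.006,-0.134,0.008],[0,-0.058,0.212,-0.039,0.006,-0.134,0.008],[0,-0.058,0.212,-0.039,0.006,-0.134,0.008],[0,-0.058,0.212,-0.039,0.006,-0.134,0.008]]'
python3 - <<'E'
from ik import *; from workcell import arm, viewer
s=arm.get_state(); K=np.array([-.004,.190,.144]); z=np.array([.707,0,-.707]); print(np.round(s["joint_positions"],2).tolist(),s["width"])
tcp(s,(K-.06*z,.785,np.pi),(K-.015*z,.785,np.pi),(K+.026*z,.785,np.pi))
E
```

```text
t: 12.67
eef_pos: [0.5929, 0.2276, 0.1857]
eef_rot: [-0.026, 0.924, 0.01, 0.382]
force: [0.2, 0.1, -0.5]
width: 0.007
grip_force: 0.0
[-0.79, 0.5, 0.3, 2.19, 2.37, 0.31, -1.27] 0.0067263427634675545
[-0.001, 0.002, -0.0] [-0.003, -0.002, -0.001] rows 1.0
[-0.001, 0.002, 0.045] [-0.003, -0.002, -0.001] rows 2.0
[-0.001, 0.003, 0.086] [-0.003, -0.002, -0.001] rows 3.0
```

```bash
python3 inch.py '[[0,-0.001,0.002,0.03,0,0,0],[0,-0.001,0.002,0.044,0,0,0],[0,-0.001,0.002,0.052,0,0,0],[0,-0.001,0.002,0.060,0,0,0],[0,-0.001,0.002,0.068,0,0,0],[0,-0.001,0.002,0.076,0,0,0],[0,-0.001,0.002,0.082,0,0,0],[0,-0.001,0.002,0.086,0,0,0],[0,-0.001,0.002,0.086,0,0,0]]'
python3 - <<'E'
from h import *; from workcell import arm, viewer
c=viewer.camera("scene"); np.savez("pics/scene5.npz",**c); c=viewer.camera("top"); np.savez("pics/top5.npz",**c)
for n in("scene5","top5"): print(n,blobs(n,(7,180,120),(18,255,255)),blobs(n,(0,180,80),(6,255,255)))
E
```

```text
t: 13.42
eef_pos: [0.6541, 0.2358, 0.1258]
eef_rot: [-0.027, 0.924, 0.011, 0.382]
force: [0.2, 0.3, 0.3]
width: 0.013
grip_force: 0.0
scene5 [(96, [238.5, 173.5], [228, 163, 23, 21])] [(40, [263.6, 256.2], [259, 251, 10, 11])]
top5 [(231, [240.7, 147.8], [218, 143, 47, 11]), (128, [249.2, 176.6], [241, 166, 19, 18])] [(20, [183.4, 166.0], [181, 164, 5, 5])]
```

```bash
python3 inch.py '[[0,0,0,-0.03,0,0,0],[0,0,0,-0.06,0,0,0],[0,0,0,-0.10,0,0,0],[0,0,0,-0.10,0,0,0],[0,0,0,-0.10,0,0,0],[0,0,0,-0.10,0,0,0]]'
python3 - <<'E'
from h import *; from workcell import arm, viewer
c=viewer.camera("scene"); np.savez("pics/scene6.npz",**c); c=viewer.camera("top"); np.savez("pics/top6.npz",**c)
B={}
for n in("scene6","top6"): B[n]=(blobs(n,(7,180,120),(18,255,255)),blobs(n,(0,200,80),(5,255,255),20));print(B[n])
H=tri("top6",B["top6"][0][0][1],"scene6",B["scene6"][0][0][1]); K=tri("top6",B["top6"][1][0][1],"scene6",B["scene6"][1][0][1])
inv=lambda p:R.from_euler("z",-YAW).apply(p-O)
print("handle",H,inv(H),"knuckle",K,inv(K)); h=inv(H)-[.095,0,.098]; print("lid angle",np.arctan2(h[2],-h[0])-np.arctan2(5,230),np.hypot(h[0],h[2]))
print(np.round(arm.get_state()["joint_positions"],2).tolist())
E
```

```text
t: 14.02
eef_pos: [0.5838, 0.2326, 0.1979]
eef_rot: [-0.027, 0.923, 0.012, 0.383]
force: [0.0, 0.3, 1.0]
width: 0.004
grip_force: 0.0
([(90, [238.3, 173.3], [228, 163, 23, 21])], [(46, [264.0, 256.3], [259, 251, 10, 11])])
([(229, [240.6, 147.8], [218, 143, 47, 11]), (127, [249.3, 176.6], [241, 166, 19, 18])], [(42, [179.8, 166.5], [174, 164, 12, 6])])
handle [0.6361 0.043  0.3007] [-0.0144  0.0008  0.3007] knuckle [0.6579 0.2278 0.1127] [0.0181 0.184  0.1127]
lid angle 1.054177450869602 0.23027810389389344
[-0.84, 0.48, 0.35, 2.2, 2.33, 0.29, -1.24]
```

Run:
```python
from ik import *; from workcell import arm, viewer
import ik as M
s=arm.get_state(); q0=np.array(s["joint_positions"])
r=rot(0)*R.from_rotvec([0,0,-np.pi/2]); 
def ik2(t,q):
    f=lambda q:[*(10*(fk(q)[0]-t)),*((fk(q)[1].inv()*r).as_rotvec()*3),.02*q[2]]
    a=least_squares(f,np.clip(q,lo+1e-3,hi-1e-3),bounds=(lo,hi)); return a.x,a.cost
seed=[0,.3,0,1.9,0,.9,0]
for p in([-.08,.03,.40],[-.014,0,.36],[-.014,0,.2867],[-.135,0,.09]):
    q,c=ik2(world(p),seed); print(p,q.round(2),round(c,4))
qt,_=ik2(world([-.08,.03,.40]),seed)
p0,o0=fk(q0); R0=R.from_quat(s["eef_rot"]); P0=np.array(s["eef_pos"]); print("fk err",p0-P0,(o0.inv()*R0).magnitude())
for u in(.2,.4,.6,.8,1):
    q=q0+u*(qt-q0); p,o=fk(q); v=(R0.inv()*(o*o0.inv()*R0)).as_rotvec(); d=R0.inv().apply(p-p0); pw=P0+p-p0
    print(u,"world",pw,"tool z",o.as_matrix()[:,2]," rows:",d.round(3).tolist(),v.round(3).tolist())
```

```text
[-0.08, 0.03, 0.4] [-0.12  0.38 -0.    1.33  0.    1.43 -0.06] 0.0
[-0.014, 0, 0.36] [-0.07  0.52 -0.    1.21  0.    1.41 -0.01] 0.0
[-0.014, 0, 0.2867] [-0.07  0.55 -0.    1.36  0.    1.24 -0.01] 0.0
[-0.135, 0, 0.09] [-0.07  0.58 -0.    1.97  0.    0.6  -0.01] 0.0
fk err [-0.0113  0.0266 -0.0036] 6.32891816214585e-16
0.2 world [0.6783 0.1444 0.2908] tool z [ 0.8259 -0.2051 -0.5253]  rows: [-0.129, -0.092, -0.004] [0.219, -0.249, 0.334]
0.4 world [0.6952 0.0345 0.3462] tool z [ 0.7048 -0.4977 -0.5055]  rows: [-0.176, -0.203, -0.035] [0.501, -0.32, 0.677]
0.6 world [ 0.658  -0.0324  0.3579] tool z [ 0.4272 -0.6082 -0.669 ]  rows: [-0.155, -0.268, -0.073] [0.736, -0.174, 1.015]
0.8 world [ 0.6105 -0.024   0.3607] tool z [ 0.1557 -0.4209 -0.8936]  rows: [-0.124, -0.256, -0.108] [0.803, 0.17, 1.307]
1 world [0.5802 0.0417 0.4036] tool z [ 0.  0. -1.]  rows: [-0.136, -0.189, -0.157] [0.613, 0.614, 1.482]
```

Run:
```python
from ik import *; from workcell import arm, viewer
s=arm.get_state(); q0=np.array(s["joint_positions"]); R0=R.from_quat(s["eef_rot"]); P0=np.array(s["eef_pos"])
qt=np.array([-.12,.38,0,1.33,0,1.43,-.06]); qn=q0; prev=R0
for u,pw in((.0,[.55,.21,.28]),(.2,[.54,.19,.33]),(.4,[.54,.15,.37]),(.6,[.54,.12,.40]),(.8,[.55,.08,.41]),(1,[.57,.045,.42])):
    o=fk(q0+u*(qt-q0))[1]; 
    f=lambda q:[*(10*(fk(q)[0]-pw)),*((fk(q)[1].inv()*o).as_rotvec()*3),*(.02*(q-qn))]
    qn=least_squares(f,np.clip(qn,lo+1e-3,hi-1e-3),bounds=(lo,hi)).x
    print(u,qn.round(2),"rows",R0.inv().apply(pw-P0).round(3).tolist(),(R0.inv()*o).as_rotvec().round(3).tolist(),round((prev.inv()*o).magnitude()/.125,1)); prev=o
```

```text
0.0 [-0.84  0.27  0.38  2.18  1.6   0.21 -0.4 ] rows [-0.034, -0.019, -0.084] [-0.0, 0.0, 0.0] 0.0
0.2 [-1.01  0.27  0.39  2.2   1.64  0.64 -0.89] rows [-0.061, -0.039, -0.127] [0.219, -0.249, 0.334] 3.8
0.4 [-1.01  0.31  0.39  2.    1.23  0.93 -0.8 ] rows [-0.088, -0.079, -0.157] [0.501, -0.321, 0.677] 3.6
0.6 [-0.86  0.33  0.35  1.7   0.8   1.18 -0.59] rows [-0.108, -0.109, -0.18] [0.736, -0.174, 1.015] 3.5
0.8 [-0.57  0.34  0.3   1.46  0.38  1.33 -0.31] rows [-0.12, -0.149, -0.181] [0.801, 0.17, 1.307] 3.5
1 [-0.2   0.38  0.2   1.28 -0.08  1.48  0.06] rows [-0.14, -0.185, -0.176] [0.611, 0.613, 1.481] 3.7
```

```bash
python3 inch.py '[[0,-0.034,-0.019,-0.084,0,0,0],[0,-0.034,-0.019,-0.084,0,0,0],[0,-0.061,-0.039,-0.127,0.219,-0.249,0.334],[0,-0.061,-0.039,-0.127,0.219,-0.249,0.334],[0,-0.061,-0.039,-0.127,0.219,-0.249,0.334],[0,-0.061,-0.039,-0.127,0.219,-0.249,0.334],[0,-0.088,-0.079,-0.157,0.501,-0.321,0.677],[0,-0.088,-0.079,-0.157,0.501,-0.321,0.677],[0,-0.088,-0.079,-0.157,0.501,-0.321,0.677],[0,-0.088,-0.079,-0.157,0.501,-0.321,0.677],[0,-0.108,-0.109,-0.18,0.736,-0.174,1.015],[0,-0.108,-0.109,-0.18,0.736,-0.174,1.015],[0,-0.108,-0.109,-0.18,0.736,-0.174,1.015],[0,-0.108,-0.109,-0.18,0.736,-0.174,1.015],[0.4,-0.12,-0.149,-0.181,0.801,0.17,1.307],[0.4,-0.12,-0.149,-0.181,0.801,0.17,1.307],[0.4,-0.12,-0.149,-0.181,0.801,0.17,1.307],[0.4,-0.12,-0.149,-0.181,0.801,0.17,1.307],[0.4,-0.12,-0.149,-0.181,0.801,0.17,1.307]]'
python3 - <<'E'
from h import *; from workcell import arm, viewer
s=arm.get_state(); print(np.round(s["joint_positions"],2).tolist())
tcp(s,([-.08,.0,.41],0,-np.pi/2),([-.0144,.0,.40],0,-np.pi/2))
E
```

```text
t: 15.7
eef_pos: [0.5517, 0.0758, 0.4115]
eef_rot: [0.668, 0.708, -0.103, 0.207]
force: [0.2, -0.9, 0.6]
width: 0.312
grip_force: 0.0
[-1.01, 0.44, 0.93, 1.47, 0.11, 1.3, -0.11]
[-0.034, 0.015, 0.02] [0.135, 0.446, 0.001] rows 4.0
[-0.027, 0.079, 0.038] [0.135, 0.446, 0.001] rows 4.0
```

```bash
python3 inch.py '[[0.4,-0.034,0.015,0.02,0.135,0.446,0],[0.4,-0.034,0.015,0.02,0.135,0.446,0],[0.4,-0.034,0.015,0.02,0.135,0.446,0],[0.4,-0.034,0.015,0.02,0.135,0.446,0],[0.4,-0.027,0.079,0.038,0.135,0.446,0],[0.4,-0.027,0.079,0.038,0.135,0.446,0],[0.4,-0.027,0.079,0.038,0.135,0.446,0],[0.4,-0.027,0.079,0.038,0.135,0.446,0]]'
python3 - <<'E'
from h import *; from workcell import arm, viewer
s=arm.get_state(); print(np.round(s["joint_positions"],2).tolist())
tcp(s,([-.0144,.0,.3007-.014],0,-np.pi/2))
c=viewer.camera("scene"); np.savez("pics/scene7.npz",**c); c=viewer.camera("top"); np.savez("pics/top7.npz",**c)
cv2.imwrite("pics/v7.png",np.hstack([cv2.resize(load("top7")[0][80:230,170:320],(400,400)),cv2.resize(load("scene7")[0][80:290,180:390],(400,400))]))
E
```

```text
t: 16.37
eef_pos: [0.6342, 0.0477, 0.3944]
eef_rot: [0.682, 0.731, -0.004, -0.002]
force: [-0.3, -0.4, 0.7]
width: 0.398
grip_force: 0.0
[-0.47, 0.58, 0.73, 1.14, -0.37, 1.56, 0.25]
[-0.005, 0.002, 0.108] [-0.009, 0.002, 0.011] rows 3.0
```

View pics/v7.png

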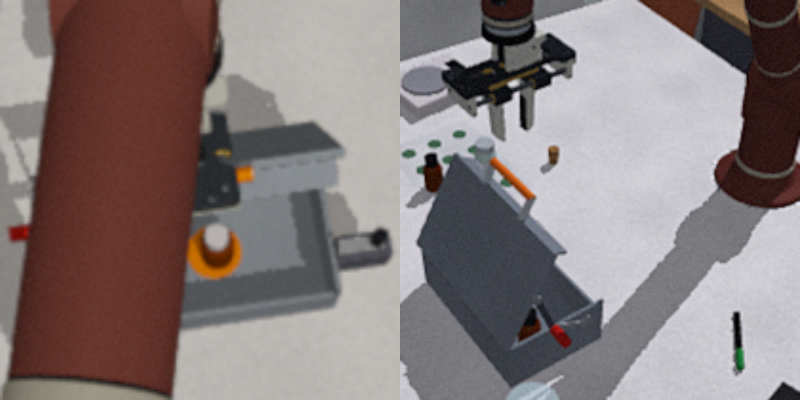

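v7: gripper open directly over the orange handle (right half, handle (512,178)); the bottle stands on the pad (left half (217,240)); the stay is folded (knuckle (562,335)).

```bash
python3 inch.py '[[0.4,-0.005,0.002,0.035,0,0,0],[0.4,-0.005,0.002,0.065,0,0,0],[0.4,-0.005,0.002,0.085,0,0,0],[0.4,-0.005,0.002,0.098,0,0,0],[0.4,-0.005,0.002,0.108,0,0,0],[0.4,-0.005,0.002,0.108,0,0,0]]'
python3 inch.py '[[0,0,0,0,0,0,0],[0,0,0,0,0,0,0],[0,0,0,0,0,0,0],[0,0,0,0,0,0,0],[0,0,0,0,0,0,0]]' 20
python3 - <<'E'
from h import *; from workcell import arm, viewer
s=arm.get_state(); print(np.round(s["joint_positions"],2).tolist(),s["width"]*93,R.from_euler("z",-YAW).apply(np.array(s["eef_pos"])-O))
def bar(a): return np.array([.095-.230*np.cos(a)+.005*np.sin(a),0,.098+.230*np.sin(a)+.005*np.cos(a)])
r0=R.from_quat(s["eef_rot"])
b0=bar(1.054)
for a in(1.0,.9,.8,.7,.6,.5,.4,.3,.2,.1,.05,0,-.02): print(a,r0.inv().apply(R.from_euler("z",YAW).apply(bar(a)-b0)).round(3).tolist())
E
```

```text
t: 16.97
eef_pos: [0.6345, 0.0437, 0.2884]
eef_rot: [0.682, 0.731, -0.002, -0.002]
force: [0.7, 1.0, -1.3]
width: 0.399
grip_force: 0.0
t: 17.38
eef_pos: [0.6357, 0.0427, 0.2908]
eef_rot: [0.682, 0.731, -0.001, -0.001]
force: [-2.1, -0.1, 4.4]
width: 0.14
grip_force: 20.0
[-0.48, 0.62, 0.71, 1.36, -0.4, 1.31, 0.31] 13.046410296023819 [-0.0148  0.0005  0.2908]
1.0 [0.0, -0.011, 0.006]
0.9 [0.0, -0.03, 0.019]
0.8 [0.0, -0.047, 0.034]
0.7 [0.001, -0.063, 0.051]
0.6 [0.001, -0.077, 0.069]
0.5 [0.001, -0.09, 0.088]
0.4 [0.001, -0.1, 0.109]
0.3 [0.001, -0.109, 0.13]
0.2 [0.001, -0.115, 0.152]
0.1 [0.001, -0.119, 0.175]
0.05 [0.001, -0.12, 0.186]
0 [0.001, -0.12, 0.198]
-0.02 [0.001, -0.12, 0.202]
```

```bash
python3 inch.py '[[0,0,-0.006,0.003,0,0,0],[0,0,-0.011,0.006,0,0,0],[0,0,-0.017,0.01,0,0,0],[0,0,-0.024,0.014,0,0,0],[0,0,-0.03,0.019,0,0,0],[0,0,-0.036,0.024,0,0,0],[0,0,-0.042,0.029,0,0,0],[0,0,-0.047,0.034,0,0,0],[0,0,-0.053,0.040,0,0,0],[0,0,-0.058,0.045,0,0,0],[0,0.001,-0.063,0.051,0,0,0],[0,0.001,-0.068,0.057,0,0,0],[0,0.001,-0.073,0.063,0,0,0],[0,0.001,-0.077,0.069,0,0,0],[0,0.001,-0.082,0.075,0,0,0],[0,0.001,-0.086,0.081,0,0,0],[0,0.001,-0.09,0.088,0,0,0],[0,0.001,-0.09,0.088,0,0,0],[0,0.001,-0.09,0.088,0,0,0]]'
python3 - <<'E'
from h import *; from workcell import arm, viewer
s=arm.get_state(); print(np.round(s["joint_positions"],2).tolist(),s["width"]*93,R.from_euler("z",-YAW).apply(np.array(s["eef_pos"])-O))
c=viewer.camera("scene"); np.savez("pics/scene8.npz",**c); print(blobs("scene8",(7,150,100),(18,255,255)))
def bar(a): return np.array([.095-.230*np.cos(a)+.005*np.sin(a),0,.098+.230*np.sin(a)+.005*np.cos(a)])
print(bar(.5)); print(proj("scene8",world(bar(.5))))
E
```

```text
t: 18.97
eef_pos: [0.5458, 0.0376, 0.2008]
eef_rot: [0.682, 0.731, -0.001, -0.001]
force: [4.1, -0.5, -6.4]
width: 0.144
grip_force: 20.0
[-0.55, 0.56, 0.7, 1.76, -0.42, 0.99, 0.38] 13.388905370556525 [-0.1048  0.0007  0.2008]
[(8, [254.0, 177.6], [253, 176, 3, 4]), (45, [267.1, 188.9], [263, 183, 11, 11])]
[-0.1044  0.      0.2127]
[262.3474 183.9761]
```

```bash
python3 inch.py '[[0,0,-0.004,0.007,0,0,0],[0,0,-0.007,0.014,0,0,0],[0,0,-0.010,0.021,0,0,0],[0,0,-0.013,0.028,0,0,0],[0,0,-0.016,0.035,0,0,0],[0,0,-0.019,0.042,0,0,0],[0,0,-0.021,0.049,0,0,0],[0,0,-0.023,0.057,0,0,0],[0,0,-0.025,0.064,0,0,0],[0,0,-0.027,0.071,0,0,0],[0,0,-0.028,0.078,0,0,0],[0,0,-0.029,0.084,0,0,0],[0,0,-0.029,0.089,0,0,0],[0,0,-0.030,0.093,0,0,0],[0,0,-0.030,0.097,0,0,0],[0,0,-0.030,0.100,0,0,0],[0,0,-0.030,0.102,0,0,0],[0,0,-0.030,0.102,0,0,0]]'
python3 - <<'E'
from h import *; from workcell import arm, viewer
s=arm.get_state(); print(np.round(s["joint_positions"],2).tolist(),R.from_euler("z",-YAW).apply(np.array(s["eef_pos"])-O))
E
```

```text
t: 20.52
eef_pos: [0.5161, 0.0358, 0.0996]
eef_rot: [0.682, 0.731, -0.001, -0.001]
force: [4.1, -0.2, -3.7]
width: 0.144
grip_force: 20.0
[-0.5, 0.64, 0.6, 1.95, -0.54, 0.72, 0.5] [-0.1346  0.0006  0.0996]
```

```bash
python3 inch.py '[[0,0,0,0.002,0,0,0],[0,0,0,0.004,0,0,0],[0,0,0,0.006,0,0,0],[0,0,0,0.007,0,0,0],[0,0,0,0.007,0,0,0]]';python3 inch.py '[[0,0,0,0.001,0,0,0],[0,0,0,0.002,0,0,0],[0,0,0,0.002,0,0,0]]';python3 inch.py '[[0,0,0,0.001,0,0,0],[0,0,0,0.002,0,0,0],[0,0,0,0.002,0,0,0]]'
```

```text
t: 20.93
eef_pos: [0.5159, 0.0358, 0.095]
eef_rot: [0.682, 0.731, 0.0, -0.002]
force: [0.7, 1.2, 13.1]
width: 0.144
grip_force: 20.0
t: 21.18
eef_pos: [0.516, 0.0357, 0.0945]
eef_rot: [0.682, 0.731, 0.001, -0.002]
force: [-3.0, 0.5, 23.7]
width: 0.144
grip_force: 20.0
t: 21.43
eef_pos: [0.516, 0.0354, 0.0928]
eef_rot: [0.682, 0.731, 0.001, -0.002]
force: [-4.7, 0.4, 26.0]
width: 0.14
grip_force: 20.0
```

```bash
python3 inch.py '[[0,0,0,-0.003,0,0,0],[0,0,0,-0.005,0,0,0],[0,0,0,-0.005,0,0,0]]'
python3 - <<'E'
from h import *; from workcell import arm, viewer
c=viewer.camera("scene"); np.savez("pics/scene9.npz",**c); c=viewer.camera("top"); np.savez("pics/top9.npz",**c)
print(blobs("scene9",(7,150,100),(18,255,255)),[proj("scene9",world([-.135,y,.103])) for y in(-.05,.05)],proj("scene9",world([-.135,-.05,.107])))
cv2.imwrite("pics/v9.png",np.hstack([cv2.resize(load("top9")[0][110:260,170:320],(400,400)),cv2.resize(load("scene9")[0][140:290,200:350],(400,400))]))
E
```

```text
t: 21.68
eef_pos: [0.5159, 0.0354, 0.0941]
eef_rot: [0.682, 0.731, -0.001, -0.001]
force: [4.0, -0.9, -1.4]
width: 0.14
grip_force: 20.0
[(173, [310.2, 61.3], [301, 55, 19, 15]), (33, [273.6, 208.8], [270, 204, 10, 10])] [array([261.0723, 196.4814]), array([277.9018, 212.8667])] [261.0782 195.6503]
```

View pics/v9.png

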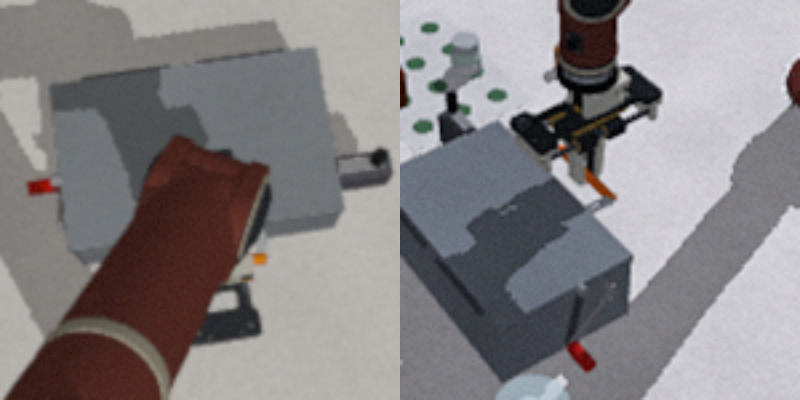

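v9: lid is shut flush on the chest; its handle is at (600,190) in the right half, within about a millimetre of the shut prediction. The knob is on the right (378,160) in the left half. Release and rise.

```bash
python3 inch.py '[[0,0,0,0.001,0,0,0],[0,0,0,0.002,0,0,0],[0.1,0,0,0.002,0,0,0],[0.2,0,0,0.002,0,0,0],[0.3,0,0,0.002,0,0,0],[0.3,0,0,0.002,0,0,0],[0.3,0,0,-0.02,0,0,0],[0.3,0,0,-0.05,0,0,0],[0.3,0,0,-0.09,0,0,0],[0.3,0,0,-0.13,0,0,0],[0.3,0,0,-0.15,0,0,0],[0.3,0,0,-0.15,0,0,0],[0.3,0,0,-0.15,0,0,0]]'
python3 - <<'E'
from h import *; from workcell import arm, viewer
s=arm.get_state(); print(np.round(s["joint_positions"],2).tolist())
c=viewer.camera("scene"); np.savez("pics/scene10.npz",**c); c=viewer.camera("top"); np.savez("pics/top10.npz",**c)
bs=blobs("scene10",(7,150,100),(18,255,255));bt=blobs("top10",(7,150,100),(18,255,255)); print(bs,bt,proj("scene10",world([-.135,0,.103])),proj("top10",world([-.135,0,.103])))
img=load("top10")[0]; g=cv2.cvtColor(img,cv2.COLOR_BGR2GRAY)[150:195,290:330]; 
_,l,st,ce=cv2.connectedComponentsWithStats((g<45).astype(np.uint8)); print([(int(a[4]),(b+[290,150]).round(1).tolist()) for a,b in zip(st[1:],ce[1:]) if a[4]>4])
p=plane("top10",(312.4,168.7),.146);print("knob start",R.from_euler("z",-YAW).apply(p-O))
E
```

```text
t: 22.87
eef_pos: [0.5156, 0.036, 0.2441]
eef_rot: [0.682, 0.731, -0.001, -0.002]
force: [-0.4, 0.0, -0.5]
width: 0.299
grip_force: 0.0
[-0.61, 0.46, 0.75, 1.78, -0.36, 1.04, 0.34]
[(35, [335.3, 61.5], [328, 58, 14, 8]), (79, [268.3, 204.0], [260, 195, 21, 20])] [(27, [36.6, 168.1], [33, 165, 8, 7]), (28, [67.7, 168.3], [64, 166, 8, 6]), (20, [2.0, 201.2], [0, 199, 6, 6]), (23, [63.8, 202.0], [61, 199, 7, 6]), (13, [266.8, 206.6], [265, 205, 4, 4])] [269.3152 204.5067] [249.6905 208.9578]
[(27, [311.5, 168.6])]
knob start [-0.0543 -0.1922  0.146 ]
```

Handle matches the shut prediction within about 1 px. Now the bolt.

Run:
```python
from h import *; from workcell import arm, viewer
s=arm.get_state()
tcp(s,([-.052,-.245,.22],0,-np.pi/2),([-.052,-.245,.129],0,-np.pi/2))
```

```text
[-0.247, 0.081, 0.021] [-0.007, -0.001, 0.011] rows 7.0
[-0.247, 0.082, 0.112] [-0.007, -0.001, 0.011] rows 7.0
```

```bash
python3 inch.py '[[0,-0.247,0.081,0.021,0,0,0],[0,-0.247,0.081,0.021,0,0,0],[0,-0.247,0.081,0.021,0,0,0],[0,-0.247,0.081,0.021,0,0,0],[0,-0.247,0.081,0.021,0,0,0],[0,-0.247,0.081,0.021,0,0,0],[0,-0.247,0.081,0.021,0,0,0],[0,-0.247,0.081,0.021,0,0,0],[0,-0.247,0.081,0.05,0,0,0],[0,-0.247,0.081,0.08,0,0,0],[0,-0.247,0.082,0.112,0,0,0],[0,-0.247,0.082,0.112,0,0,0],[0,-0.247,0.082,0.112,0,0,0]]'
python3 - <<'E'
from h import *; from workcell import arm, viewer
s=arm.get_state(); print(s["width"],R.from_euler("z",-YAW).apply(np.array(s["eef_pos"])-O))
tcp(s,([-.052,-.215,.129],0,-np.pi/2),([-.052,-.1815,.129],0,-np.pi/2))
E
```

```text
t: 24.05
eef_pos: [0.6135, -0.2018, 0.1295]
eef_rot: [0.681, 0.732, -0.001, -0.004]
force: [0.8, -0.1, 0.2]
width: 0.005
grip_force: 0.0
0.005480340021227348 [-0.0511 -0.2423  0.1295]
[0.027, -0.001, 0.001] [-0.008, -0.004, 0.013] rows 1.0
[0.061, -0.0, 0.001] [-0.008, -0.004, 0.013] rows 2.0
```

```bash
python3 inch.py '[[0,0.020,0,0,0,0,0],[0,0.027,0,0,0,0,0],[0,0.033,0,0,0,0,0],[0,0.038,0,0,0,0,0],[0,0.043,0,0,0,0,0],[0,0.048,0,0,0,0,0],[0,0.053,0,0,0,0,0],[0,0.057,0,0,0,0,0],[0,0.057,0,0,0,0,0]]';python3 inch.py '[[0,0.002,0,0,0,0,0],[0,0.004,0,0,0,0,0],[0,0.004,0,0,0,0,0]]';python3 inch.py '[[0,0.001,0,0,0,0,0],[0,0.002,0,0,0,0,0],[0,0.002,0,0,0,0,0]]'
```

```text
t: 24.8
eef_pos: [0.611, -0.1472, 0.1318]
eef_rot: [0.682, 0.731, -0.001, -0.001]
force: [0.4, -0.7, 0.9]
width: 0.005
grip_force: 0.5
t: 25.05
eef_pos: [0.6105, -0.1439, 0.1316]
eef_rot: [0.682, 0.731, -0.001, -0.001]
force: [0.9, -2.0, 1.5]
width: 0.003
grip_force: 0.7
t: 25.3
eef_pos: [0.6104, -0.1421, 0.1316]
eef_rot: [0.682, 0.731, -0.001, -0.001]
force: [1.8, -1.7, 0.1]
width: 0.003
grip_force: 0.9
```

```bash
python3 inch.py '[[0,0.001,0,0,0,0,0],[0,0.002,0,0,0,0,0],[0,0.003,0,0,0,0,0]]';python3 inch.py '[[0,0.001,0,0,0,0,0],[0,0.002,0,0,0,0,0],[0,0.003,0,0,0,0,0]]';python3 inch.py '[[0,0.001,0,0,0,0,0],[0,0.002,0,0,0,0,0],[0,0.002,0,0,0,0,0]]'
```

```text
t: 25.55
eef_pos: [0.6103, -0.1413, 0.1318]
eef_rot: [0.683, 0.731, -0.002, 0.001]
force: [2.1, -5.3, -1.7]
width: 0.007
grip_force: 3.2
t: 25.8
eef_pos: [0.6103, -0.1412, 0.1319]
eef_rot: [0.683, 0.73, -0.003, 0.003]
force: [3.4, -9.0, -4.2]
width: 0.007
grip_force: 4.9
t: 26.05
eef_pos: [0.6103, -0.1411, 0.132]
eef_rot: [0.684, 0.73, -0.004, 0.004]
force: [3.1, -10.6, -4.1]
width: 0.011
grip_force: 5.6
```

At the stop: force is rising and the tool no longer advances. Withdraw, rise and check.

```bash
python3 inch.py '[[0,-0.02,0,0,0,0,0],[0,-0.05,0,0,0,0,0],[0,-0.06,0,-0.03,0,0,0],[0,-0.06,0,-0.07,0,0,0],[0,-0.09,0,-0.11,0,0,0],[0,-0.13,0,-0.13,0,0,0],[0,-0.17,0,-0.13,0,0,0],[0,-0.20,0,-0.13,0,0,0],[0,-0.20,0,-0.13,0,0,0],[0,-0.20,0,-0.13,0,0,0]]'
python3 - <<'E'
from h import *; from workcell import arm, viewer
c=viewer.camera("scene"); np.savez("pics/scene11.npz",**c); c=viewer.camera("top"); np.savez("pics/top11.npz",**c)
print(proj("top11",world([-.05,-.166,.146])))
cv2.imwrite("pics/v11.png",np.hstack([cv2.resize(load("top11")[0][120:270,190:340],(400,400)),cv2.resize(load("scene11")[0][140:290,190:340],(400,400))]))
E
```

```text
t: 26.88
eef_pos: [0.622, -0.3354, 0.2604]
eef_rot: [0.684, 0.729, -0.001, -0.003]
force: [0.5, 0.4, -0.2]
width: 0.002
grip_force: 0.0
[303.0205 168.5787]
```

View pics/v11.png

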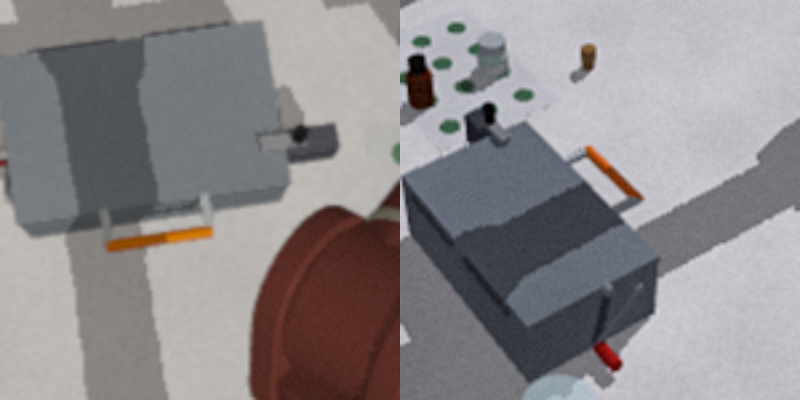

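v11: lid shut, bolt tongue over the lid's right edge, with the knob at full-frame (302,170) against a home prediction of (303,169). The robot is clear, and the jar, cork and other bottle still stand where they were.

```bash
python3 -c "from workcell import arm, viewer; print(arm.sign_off())"
```

```text
the job is handed in; nothing more can be done
None
```

The sample bottle stands on the pad, the lid was lowered shut under control, the bolt is home over it, and the job was handed in at about 27 s; the judging result was not returned.

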